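# Find the sticky place on the drawdown slide

## Task

Dried paint has gummed up the small paint-drawdown slide somewhere along its rail, out of sight. Take the carriage by its black grip and run it slowly, first right up against the blue buffer and then through its full travel right up against the yellow buffer, feeling for the one place where it drags; then bring it back, leave it standing in the middle of that sticky place and let go. Be gentle: do not ram the soft buffers, and leave the paint tin, squeeze bottle and mug as they are.

Things in the scene. Friction and masses are not known exactly. Their poses are not given: they have to be found in the camera images.
- rail: Fixed drawdown slide: aluminium base 340 mm long (along its y) and 75 mm wide, two steel guide bars, card bed on its -x side, dark end plates 52 mm tall at y = -164 and +164 mm. Origin: centre of the base's underside, on the bench (z = 0). y: direction of travel, from the blue buffer (-y) to the yellow buffer (+y); z up. Turned by up to 0.35 rad about the vertical.
- carriage: Aluminium carriage, 70 mm across, 60 mm along the travel, top 56 mm above the bench, with a steel applicator bar over the card bed. Slides only along the rail's y. Origin: on the rail's centre line, mid-length, 32 mm above the bench; axes as the rail's. It just touches the blue buffer at rail y = -110 mm and the yellow one at +110 mm. Keep it below 0.4 m/s.
- grip (a point): Middle of the upright black grip with a red band on the carriage, 60 mm above the carriage's origin, 92 mm above the bench. A block 24 mm along the travel by 34 mm across, from 56 to 112 mm above the bench; pinch it from above across the 24 mm (fingers closing along the rail's y).
- blue_end (a point): Face of the soft blue buffer (22 mm round), 41 mm above the bench, at rail y = -140 mm. The carriage's end face, 30 mm from its origin, touches it there. Both buffers yield by about 2 N per mm; pressing one in by more than 9 mm counts as ramming.
- yellow_end (a point): Face of the soft yellow buffer, 41 mm above the bench, at rail y = +140 mm; otherwise like the blue one.
- tin: Bystander: steel paint tin, 86 mm in diameter, 115 mm tall, standing loose on the bench. Origin: centre of the underside.
- squeeze: Bystander: grey plastic squeeze bottle with a black cap, 60 mm in diameter, 150 mm tall, loose. Origin: centre of the underside.
- cup: Bystander: white plastic mixing mug, 84 mm in diameter, 100 mm tall, handle at its +y, loose. Origin: centre of the underside.
- channel (a point): Middle of the channel the carriage runs in, 20 mm above the rail's origin. Steady drag about 2 N. Somewhere unseen (carriage at rail y -60 to +60 mm) dried paint adds drag over about 38 mm of travel, rising smoothly to about 9 N more around its middle and falling again, mirror-like in the two directions (a little stronger on the way in). The carriage stays where it is left.

How it is judged:
By the outcome, as a careful person would: the job done as asked, in the order asked, and still so for the second after the job is handed in, with the robot touching nothing.
It also fails if it takes over 61 s, if anything falls off the work surface, if the arm or the gripper's body presses on something with over 40 N, if the wrist force passes 120 N, or if a joint passes its speed limit or range.

## Robot

A 6-joint arm with a two-finger parallel gripper is mounted at the origin on the work surface. World frame = base frame: x ahead of the robot, y to its left, z up, the work surface at z = 0. Lengths are in m, angles in rad, forces in N, time in s.
With the tool pointing down it reaches from about 0.25 to 0.775 m from the base axis. Payload 4 kg.
Tool frame: the origin (TCP) lies midway between the tips of the shut fingers; the grasp point (between the pads) lies 19 mm behind it; y points along the fingers, x is the direction in which the jaws open and shut, and the axes are right-handed (so a half turn about y gives the same grasp; the last joint's range is limited). The gripper opens to 94 mm and grips with 3 to 60 N. Pads are 16 mm wide; open, the fingers measure 119 mm over their backs; the gripper's body (75 mm by 177 mm) begins 78 mm behind the grasp point.
Start: joints at [-1.428, 0.087, 1.371, -0, 1.684, -0.103], TCP at [0.134, -0.533, 0.206] pointing down, gripper open.
Joint ranges: [-3.1, 3.1], [-0.76, 2.03], [0.27, 2.55], [-1.08, 4.22], [0.17, 2.65], [-2.57, 2.57]. Speed limits (rad/s): [2.79, 2.79, 3.14, 3.14, 3.14, 3.14].

## Interface

Orientations are given as a unit quaternion [x, y, z, w].
In Python, from workcell import r, cams gives the robot as it stands. The module is installed in compiled form; this text tells all that it offers.
- The arm moves only by the shell command python3 -m handwheel 'ROWS' [FORCE]. ROWS is JSON, one flat list of numbers, 7 for each row, row after row: the shift along the world's x, y, z in m, then the turn, a rotation vector about the world's x, y, z in degrees, then the gripper command: -1 is fully open, 1 is shut, values between are in proportion. A call has 1 to 10 rows; each row is the pose to reach, as a shift and turn from the pose commanded when the call began; what a row does not reach only later rows make up. A row lasts 1/8 s, in which the tool goes at most 62.5 mm and 10.7 degrees, less where a joint would pass 70% of its speed; a pose out of reach is approached as far as the arm can. A call with a gripper value outside its range is refused whole. The fingers move at their own pace and stop on an object; FORCE is the grip in N (left out, the last holds). Time passes only in rows, so rows that repeat a pose let the fingers close. It gives the time, the measured TCP pose, the force and the opening at its end, in the units of the state.
- r.observe(): the state, without advancing time (a new reading comes with each control period).
- cams.read_camera(name): name is "side" or "top" or "wrist"; returns the picture (384x512x3 uint8, blue, green, red); there is no depth.
- cams.get_calibration(name): a dict with "fx", "fy", "cx", "cy" (pixels), "k1" (the pictures are not rectified: a ray, as slopes to the right and down, at radius r is drawn at 1 + k1 r^2 times it, then the intrinsics apply), "view" (4x4, takes a point from world to camera coordinates); the wrist camera has in their place "tool_from_camera" (4x4, takes a point from camera to tool coordinates, whose origin is the TCP and whose axes are the tool frame's). Camera axes: x right, y down, z forward; pixel columns grow to the right and rows downward; lengths in m; the calibration is good to about 2 mm. A picture is of the moment at which its call begins: read the wrist's pose just before it. get_calibration takes no time and is no camera call.
- r.job_done(): hands the job in, once; it reports no verdict.
The state is a dict: "clock": time; "joint_positions": joint angles; "joint_velocities": joint speeds; "tau": joint torques, N m; "ee_pos": TCP position; "tool_rot": TCP orientation; "force": force on the tool from outside, world axes, zero at the start; "torque": the same for the moment, N m; "gripper_width": opening from 0.0 (shut) to 1.0 (fully open).
Only numpy, scipy, OpenCV 4.12 (cv2) and the standard library are available. Lean on these libraries where they do the work, as an engineer would, in place of code of your own. Each camera call takes 0.05 s, during which the arm holds its last target. There are 200 camera calls.

## Working session

There is one attempt and no reset: what is moved stays moved. The work goes in short steps, Python scripts to look and compute and a shell command to move; the robot and the scene stay as the last step left them, time stands still between calls to the robot, and variables do not carry over. Pictures are saved under pics/ and viewed, about 8 in all and at most 12, crops included, and the job is handed in when it is done.

```bash
mkdir -p pics
python3 - <<'E'
from workcell import r,cams
import cv2,numpy as np
s=r.observe();print({k:np.round(v,3).tolist() for k,v in s.items()})
ims=[]
for n in("top","side"):
    im=cams.read_camera(n);cv2.imwrite(f"pics/{n}0.png",im);ims.append(im)
    c=cams.get_calibration(n);print(n,{k:np.round(v,4).tolist() for k,v in c.items()})
print({k:np.round(v,4).tolist() for k,v in cams.get_calibration("wrist").items()})
E
```

```text
{'clock': 0.0, 'joint_positions': [-1.428, 0.088, 1.372, -0.0, 1.684, -0.103], 'joint_velocities': [-0.001, -0.0, 0.001, 0.002, -0.001, 0.001], 'tau': [0.001, -34.017, -30.243, 0.072, 0.033, -0.0], 'ee_pos': [0.134, -0.533, 0.204], 'tool_rot': [-0.557, 0.435, -0.434, 0.558], 'force': [-0.102, -0.884, 0.016], 'torque': [-0.015, -0.018, -0.044], 'gripper_width': 0.999}
top {'fx': 441.082, 'fy': 441.082, 'cx': 262.72, 'cy': 187.1262, 'k1': -0.0699, 'view': [[0.0257, -0.9993, 0.0256, -0.0273], [-0.9839, -0.0298, -0.1765, 0.5977], [0.1771, -0.0207, -0.984, 0.7651], [0.0, 0.0, 0.0, 1.0]]}
side {'fx': 445.0584, 'fy': 445.0584, 'cx': 261.1041, 'cy': 187.5117, 'k1': -0.1119, 'view': [[-0.8256, -0.5643, -0.0043, 0.4937], [-0.3113, 0.4617, -0.8306, 0.2505], [0.4707, -0.6844, -0.5568, 0.7521], [0.0, 0.0, 0.0, 1.0]]}
{'fx': 312.3872, 'fy': 312.3872, 'cx': 256.7739, 'cy': 196.5998, 'k1': -0.0259, 'tool_from_camera': [[1.0, 0.0001, -0.0009, -0.001], [0.0009, -0.2363, 0.9717, -0.1798], [-0.0001, -0.9717, -0.2363, 0.0672], [0.0, 0.0, 0.0, 1.0]]}
```

View pics/top0.png

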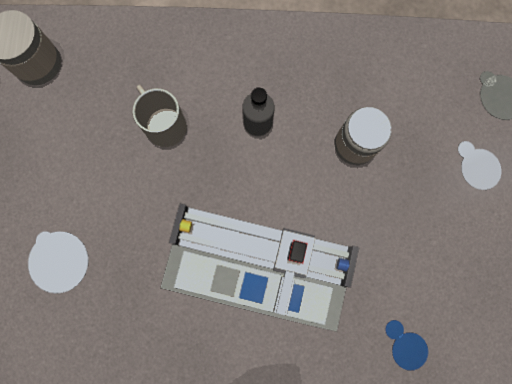

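View pics/side0.png

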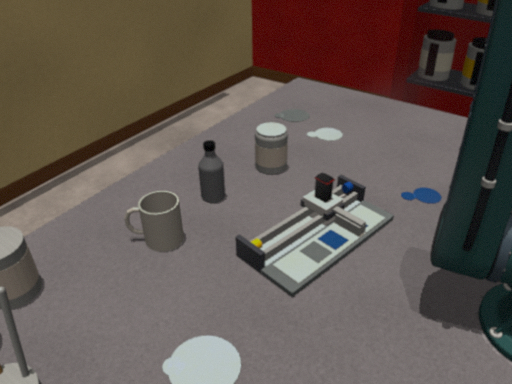

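The top view shows the blue buffer at (344,265), the yellow buffer at (186,226) and the grip at (298,251). In the side view they are at (348,187), (257,243) and (324,187). The bystanders are well behind the rail.

```bash
cat > h.py <<'E'
import numpy as np,cv2
from workcell import r,cams
from scipy.spatial.transform import Rotation as R
def cam(n,s=None):
    c=cams.get_calibration(n)
    if n=="wrist":
        T=np.eye(4);T[:3,:3]=R.from_quat(s["tool_rot"]).as_matrix();T[:3,3]=s["ee_pos"]
        return c,T@np.array(c["tool_from_camera"])
    return c,np.linalg.inv(np.array(c["view"]))
def ray(cT,uv):
    c,T=cT;K=np.array([[c["fx"],0,c["cx"]],[0,c["fy"],c["cy"]],[0,0,1.]])
    p=cv2.undistortPoints(np.array([[uv]],float),K,np.array([c["k1"],0,0,0.]))[0,0]
    return T[:3,3],T[:3,:3]@np.array([p[0],p[1],1])
def onz(cT,uv,z):
    o,d=ray(cT,uv);return o+d*(z-o[2])/d[2]
def tri(a,b):
    A=np.zeros((3,3));y=np.zeros(3)
    for o,d in(a,b):
        d=d/np.linalg.norm(d);P=np.eye(3)-np.outer(d,d);A+=P;y+=P@o
    return np.linalg.solve(A,y)
def blobs(im,lo,hi,roi,mn=8):
    h=cv2.cvtColor(im,cv2.COLOR_BGR2HSV);m=cv2.inRange(h,lo,hi);k=np.zeros_like(m);x0,y0,x1,y1=roi;k[y0:y1,x0:x1]=1
    n,l,st,ce=cv2.connectedComponentsWithStats(m*k)
    return [(ce[i].round(1).tolist(),st[i].tolist()) for i in range(1,n) if st[i][4]>=mn]
E
python3 - <<'E'
from h import *
t=cv2.imread("pics/top0.png");s=cv2.imread("pics/side0.png");ct=cam("top");cs=cam("side")
Y=((20,120,80),(35,255,255));B=((105,120,50),(125,255,255));D=((0,0,0),(180,255,50));Rd=((0,120,60),(12,255,255))
for nm,c,rt,rs in(("yellow",Y,(170,210,200,240),(240,230,270,255)),("blue",B,(330,250,358,280),(335,175,360,200)),("red",Rd,(280,235,315,270),(305,165,340,210)),("grip",D,(280,235,315,270),(305,165,340,198))):
    a=max(blobs(t,*c,rt),key=lambda b:b[1][4],default=None);b=max(blobs(s,*c,rs),key=lambda b:b[1][4],default=None);print(nm,a,b)
    if a:
        for z in (.041,.092,.112):print('  z',z,onz(ct,a[0],z).round(4), b and onz(cs,b[0],z).round(4))
    if a and b:print('  tri',tri(ray(ct,a[0]),ray(cs,b[0])).round(4))
for n,uv in(("tin",(368,128)),("squeeze",(259,96)),("cup",(157,110))):print(n,onz(ct,uv,{"tin":.115,"squeeze":.15,"cup":.1}[n]).round(3))
big=cv2.resize(t[195:330,155:365],None,fx=3.6,fy=3.6,interpolation=cv2.INTER_CUBIC);cv2.imwrite("pics/c1.png",big)
E
```

```text
yellow ([185.0, 225.4], [179, 219, 13, 13, 121]) ([256.7, 242.4], [251, 238, 11, 10, 70])
  z 0.041 [0.5242 0.1313 0.041 ] [0.5243 0.1233 0.041 ]
  z 0.092 [0.5197 0.1235 0.092 ] [0.4902 0.1714 0.092 ]
  z 0.112 [0.518  0.1204 0.112 ] [0.4768 0.1903 0.112 ]
  tri [0.522  0.1295 0.0469]
blue ([343.3, 264.6], [338, 259, 11, 12, 95]) ([347.3, 186.6], [343, 182, 11, 11, 93])
  z 0.041 [ 0.46   -0.1631  0.041 ] [ 0.4602 -0.1632  0.041 ]
  z 0.092 [ 0.4595 -0.1526  0.092 ] [ 0.4317 -0.0902  0.092 ]
  z 0.112 [ 0.4594 -0.1484  0.112 ] [ 0.4205 -0.0616  0.112 ]
  tri [ 0.4601 -0.1631  0.0411]
red ([289.5, 258.5], [288, 255, 5, 6, 11]) ([319.3, 179.8], [316, 178, 7, 5, 9])
  z 0.041 [ 0.4688 -0.0635  0.041 ] [ 0.53   -0.1521  0.041 ]
  z 0.092 [ 0.4678 -0.0591  0.092 ] [ 0.4954 -0.0802  0.092 ]
  z 0.112 [ 0.4674 -0.0574  0.112 ] [ 0.4819 -0.0519  0.112 ]
  tri [ 0.4743 -0.0539  0.1132]
grip ([304.2, 246.5], [302, 243, 4, 9, 11]) ([323.0, 189.8], [316, 180, 16, 18, 230])
  z 0.041 [ 0.4914 -0.0904  0.041 ] [ 0.5021 -0.1185  0.041 ]
  z 0.092 [ 0.489  -0.0843  0.092 ] [ 0.47   -0.0494  0.092 ]
  z 0.112 [ 0.4881 -0.082   0.112 ] [ 0.4574 -0.0224  0.112 ]
  tri [ 0.4893 -0.0883  0.063 ]
tin [ 0.7   -0.194  0.115]
squeeze [0.738 0.002 0.15 ]
cup [0.726 0.185 0.1  ]
```

View pics/c1.png

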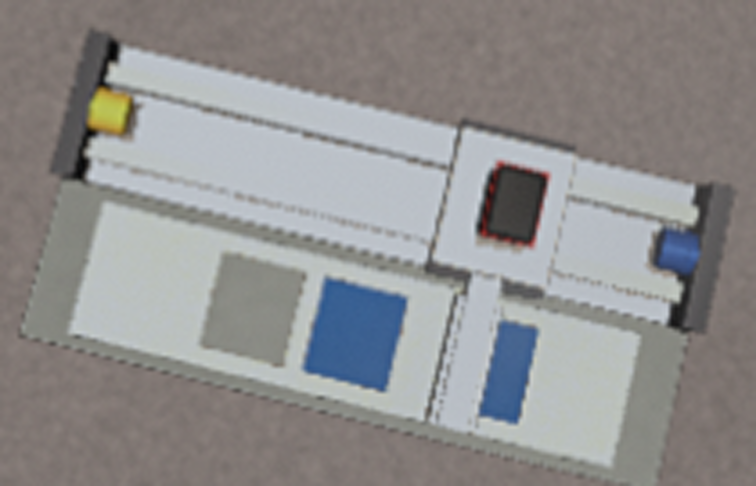

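Checks so far:
- **Buffers:** their centres are 301 mm apart, about as expected.
- **Yaw:** the rail is turned about -12.3°.
- **Grip:** at (0.479, -0.074), less than 1 mm off the buffer line, so the carriage stands at y ≈ -59 mm.

Next I move above the grip and turn the tool by -26.5°.

```bash
python3 -m handwheel '[0.345,0.46,0,0,0,-26.5,-1, 0.345,0.46,0,0,0,-26.5,-1, 0.345,0.46,0,0,0,-26.5,-1, 0.345,0.46,0,0,0,-26.5,-1, 0.345,0.46,0,0,0,-26.5,-1, 0.345,0.46,0,0,0,-26.5,-1, 0.345,0.46,0,0,0,-26.5,-1, 0.345,0.46,0,0,0,-26.5,-1, 0.345,0.46,0,0,0,-26.5,-1, 0.345,0.46,0,0,0,-26.5,-1]'
python3 -m handwheel '[0,0,0,0,0,0,-1, 0,0,0,0,0,0,-1, 0,0,0,0,0,0,-1]'
```

```text
clock: 1.35
ee_pos: [0.4797, -0.0705, 0.2047]
tool_rot: [-0.445, 0.551, -0.549, 0.444]
force: [-0.4, -0.4, -0.2]
gripper_width: 0.998
clock: 1.72
ee_pos: [0.4782, -0.0749, 0.2056]
tool_rot: [0.442, -0.552, 0.552, -0.442]
force: [0.0, -0.7, 0.2]
gripper_width: 1.0
```

Run:
```python
from h import *
s=r.observe();im=cams.read_camera("wrist");cv2.imwrite("pics/w1.png",im)
M=R.from_quat(s["tool_rot"]).as_matrix();print(s["ee_pos"],M.round(3).tolist())
c=cam("wrist",s)
Y=((20,120,80),(35,255,255));B=((105,120,50),(125,255,255));Rd=((0,120,60),(12,255,255))
for nm,q in(("y",Y),("b",B),("r",Rd)):
    for b in blobs(im,*q,(0,0,512,384),60):print(nm,b,onz(c,b[0],.041).round(4),onz(c,b[0],.092).round(4))
```

```text
[ 0.47818082 -0.07491122  0.20562633] [[-0.218, 0.0, 0.976], [-0.976, -0.0, -0.218], [0.0, -1.0, 0.0]]
y ([70.2, 183.5], [57, 174, 27, 20, 483]) [0.5227 0.1325 0.041 ] [0.5258 0.0998 0.092 ]
y ([468.1, 307.9], [458, 278, 17, 58, 285]) [ 0.2622 -0.2998  0.041 ] [ 0.3039 -0.2685  0.092 ]
y ([45.1, 311.6], [40, 283, 16, 53, 248]) [0.3737 0.2241 0.041 ] [0.3988 0.1778 0.092 ]
b ([337.2, 181.9], [328, 173, 19, 19, 315]) [ 0.4586 -0.1625  0.041 ] [ 0.4712 -0.1516  0.092 ]
b ([208.4, 240.9], [191, 223, 36, 37, 1241]) [ 0.4217 -0.0033  0.041 ] [ 0.4398 -0.016   0.092 ]
b ([273.1, 240.6], [265, 223, 18, 36, 607]) [ 0.4056 -0.0777  0.041 ] [ 0.426  -0.0793  0.092 ]
b ([431.6, 253.4], [410, 234, 60, 53, 1097]) [ 0.3477 -0.2598  0.041 ] [ 0.3767 -0.2345  0.092 ]
```

View pics/w1.png

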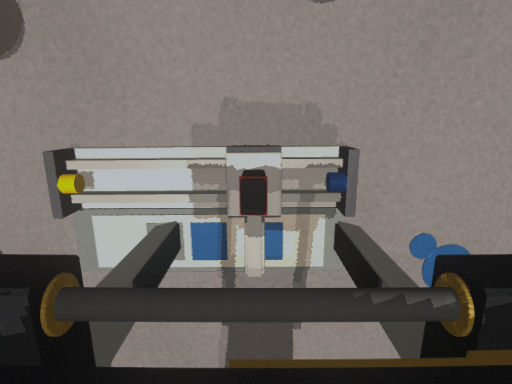

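The wrist view agrees: yellow at (70,184), blue at (337,182), grip top centred near (253,196) between the open fingers. The rail lies level in the image, so the yaw is right. I'll compute the grip position and the axis, then go down.

Run:
```python
from h import *
s=r.observe();c=cam("wrist",s)
for uv in((253.5,196),(253.5,176),(253.5,215)):print(onz(c,uv,.112).round(4))
y=onz(c,(70.2,183.5),.043);b=onz(c,(337.2,181.9),.043);e=(y-b)[:2];e/=np.linalg.norm(e);m=(y+b)[:2]/2
g=onz(c,(253.5,196),.112)[:2];print("e",e,"mid",m,"grip y,x",(g-m)@e,(g-m)@[e[1],-e[0]])
print("move",g-s["ee_pos"][:2])
```

```text
[ 0.4799 -0.0714  0.112 ]
[ 0.4977 -0.0755  0.112 ]
[ 0.4624 -0.0675  0.112 ]
e [0.21203156 0.97726282] mid [ 0.49106943 -0.01524669] grip y,x -0.057295708841708905 0.0009588201261452641
move [0.00157429 0.00335688]
```

```bash
python3 -m handwheel '[0.001,0.003,-0.06,0,0,0.3,-1, 0.001,0.003,-0.1,0,0,0.3,-1, 0.001,0.003,-0.12,0,0,0.3,-1, 0.001,0.003,-0.133,0,0,0.3,-1, 0.001,0.003,-0.133,0,0,0.3,-1, 0.001,0.003,-0.133,0,0,0.3,1, 0.001,0.003,-0.133,0,0,0.3,1, 0.001,0.003,-0.133,0,0,0.3,1, 0.001,0.003,-0.133,0,0,0.3,1]' 35
python3 -m handwheel '[0,0,0,0,0,0,1, 0,0,0,0,0,0,1, 0,0,0,0,0,0,1]'
```

```text
clock: 2.9
ee_pos: [0.4801, -0.0705, 0.0729]
tool_rot: [0.444, -0.55, 0.55, -0.445]
force: [0.4, -0.1, -0.2]
gripper_width: 0.612
clock: 3.28
ee_pos: [0.4798, -0.0705, 0.0725]
tool_rot: [0.444, -0.55, 0.55, -0.444]
force: [-0.4, -0.6, 0.0]
gripper_width: 0.291
```

```bash
python3 -m handwheel '[0,0,0,0,0,0,1, 0,0,0,0,0,0,1, 0,0,0,0,0,0,1]'
python3 -m handwheel '[-0.0011,-0.0049,0,0,0,0,1, -0.0021,-0.0098,0,0,0,0,1]'
python3 -m handwheel '[-0.0011,-0.0049,0,0,0,0,1, -0.0021,-0.0098,0,0,0,0,1]'
python3 -m handwheel '[-0.0011,-0.0049,0,0,0,0,1, -0.0021,-0.0098,0,0,0,0,1]'
```

```text
clock: 3.65
ee_pos: [0.4798, -0.0707, 0.0724]
tool_rot: [0.445, -0.55, 0.55, -0.444]
force: [-0.1, -1.9, -0.1]
gripper_width: 0.255
clock: 3.9
ee_pos: [0.4777, -0.0801, 0.0725]
tool_rot: [-0.444, 0.55, -0.55, 0.445]
force: [-0.3, 2.4, -0.3]
gripper_width: 0.248
clock: 4.15
ee_pos: [0.4755, -0.0903, 0.0725]
tool_rot: [-0.444, 0.55, -0.55, 0.444]
force: [0.8, 2.3, -0.3]
gripper_width: 0.25
clock: 4.4
ee_pos: [0.4734, -0.1002, 0.0724]
tool_rot: [-0.444, 0.55, -0.55, 0.444]
force: [0.2, 2.6, -1.5]
gripper_width: 0.253
```

Gripped (opening 0.25 ≈ 24 mm), with a steady drag of about 2.4 N. About 23 mm remain to blue.

```bash
python3 -m handwheel '[-0.0011,-0.0049,0,0,0,0,1, -0.0021,-0.0098,0,0,0,0,1, -0.0032,-0.0147,0,0,0,0,1]'
python3 -m handwheel '[-0.0006,-0.0029,0,0,0,0,1]'
python3 -m handwheel '[-0.0006,-0.0029,0,0,0,0,1]'
```

```text
clock: 4.78
ee_pos: [0.4702, -0.1149, 0.0725]
tool_rot: [-0.444, 0.55, -0.55, 0.444]
force: [1.0, 1.1, -1.2]
gripper_width: 0.255
clock: 4.9
ee_pos: [0.4696, -0.1178, 0.0725]
tool_rot: [-0.444, 0.55, -0.55, 0.444]
force: [-0.1, 1.7, -1.5]
gripper_width: 0.257
clock: 5.03
ee_pos: [0.469, -0.1205, 0.0725]
tool_rot: [-0.444, 0.55, -0.55, 0.444]
force: [-0.4, 1.5, -0.7]
gripper_width: 0.252
```

```bash
python3 -m handwheel '[-0.0004,-0.002,0,0,0,0,1]'
python3 -m handwheel '[-0.0002,-0.001,0,0,0,0,1]'
```

```text
clock: 5.15
ee_pos: [0.4685, -0.1225, 0.0725]
tool_rot: [-0.445, 0.55, -0.55, 0.444]
force: [0.6, 2.3, -0.1]
gripper_width: 0.253
clock: 5.28
ee_pos: [0.4684, -0.1234, 0.0725]
tool_rot: [-0.444, 0.55, -0.55, 0.444]
force: [-0.7, 1.7, -0.1]
gripper_width: 0.254
```

```bash
python3 -m handwheel '[-0.0002,-0.001,0,0,0,0,1, -0.0002,-0.001,0,0,0,0,1]'
python3 -m handwheel '[-0.0002,-0.001,0,0,0,0,1, -0.0002,-0.001,0,0,0,0,1]'
python3 -m handwheel '[-0.0002,-0.001,0,0,0,0,1, -0.0002,-0.001,0,0,0,0,1]'
```

```text
clock: 5.52
ee_pos: [0.4682, -0.1241, 0.0725]
tool_rot: [-0.444, 0.55, -0.55, 0.444]
force: [0.3, 2.4, -0.0]
gripper_width: 0.254
clock: 5.78
ee_pos: [0.468, -0.1249, 0.0725]
tool_rot: [-0.444, 0.55, -0.55, 0.445]
force: [-1.0, 5.8, -0.0]
gripper_width: 0.255
clock: 6.02
ee_pos: [0.4679, -0.1256, 0.0725]
tool_rot: [-0.444, 0.55, -0.55, 0.445]
force: [-0.6, 6.1, -0.0]
gripper_width: 0.256
```

```bash
python3 -m handwheel '[-0.0002,-0.001,0,0,0,0,1, -0.0002,-0.001,0,0,0,0,1]'
python3 -m handwheel '[0,0,0,0,0,0,1, 0,0,0,0,0,0,1]'
```

```text
clock: 6.28
ee_pos: [0.4677, -0.1263, 0.0724]
tool_rot: [-0.444, 0.55, -0.549, 0.445]
force: [-0.4, 7.4, 0.4]
gripper_width: 0.252
clock: 6.52
ee_pos: [0.4677, -0.1263, 0.0724]
tool_rot: [-0.444, 0.55, -0.549, 0.445]
force: [-1.2, 6.1, 0.9]
gripper_width: 0.248
```

Blue contact is confirmed: the force rises from 2 to about 6.5 N at s ≈ -113 mm, about 2 to 3 mm into the buffer. Next is the sweep toward yellow, reading the force every 4 mm.

```bash
exec > >(tee log1.txt | grep -E "ee_pos|force" | paste - - )
python3 -m handwheel '[0.00085,0.0039,0,0,0,0,1, 0.0017,0.0078,0,0,0,0,1, 0.0025,0.0117,0,0,0,0,1, 0.0034,0.0156,0,0,0,0,1]'
python3 -m handwheel '[0.00085,0.0039,0,0,0,0,1, 0.0017,0.0078,0,0,0,0,1, 0.0025,0.0117,0,0,0,0,1, 0.0034,0.0156,0,0,0,0,1]'
python3 -m handwheel '[0.00085,0.0039,0,0,0,0,1]'
python3 -m handwheel '[0.00085,0.0039,0,0,0,0,1]'
python3 -m handwheel '[0.00085,0.0039,0,0,0,0,1]'
python3 -m handwheel '[0.00085,0.0039,0,0,0,0,1]'
python3 -m handwheel '[0.00085,0.0039,0,0,0,0,1]'
python3 -m handwheel '[0.00085,0.0039,0,0,0,0,1]'
python3 -m handwheel '[0.00085,0.0039,0,0,0,0,1]'
python3 -m handwheel '[0.00085,0.0039,0,0,0,0,1]'
python3 -m handwheel '[0.00085,0.0039,0,0,0,0,1]'
python3 -m handwheel '[0.00085,0.0039,0,0,0,0,1]'
python3 -m handwheel '[0.00085,0.0039,0,0,0,0,1]'
python3 -m handwheel '[0.00085,0.0039,0,0,0,0,1]'
python3 -m handwheel '[0.00085,0.0039,0,0,0,0,1]'
python3 -m handwheel '[0.00085,0.0039,0,0,0,0,1]'
python3 -m handwheel '[0.00085,0.0039,0,0,0,0,1]'
python3 -m handwheel '[0.00085,0.0039,0,0,0,0,1]'
python3 -m handwheel '[0.00085,0.0039,0,0,0,0,1]'
python3 -m handwheel '[0.00085,0.0039,0,0,0,0,1]'
```

```text
ee_pos: [0.4708, -0.1121, 0.0725]	force: [-3.6, 0.2, 1.0]
ee_pos: [0.4743, -0.0959, 0.0724]	force: [-4.2, -0.6, 0.7]
ee_pos: [0.4752, -0.092, 0.0725]	force: [-5.4, -0.9, 1.5]
ee_pos: [0.476, -0.0881, 0.0724]	force: [-4.5, -0.3, 0.1]
ee_pos: [0.4769, -0.0842, 0.0724]	force: [-5.5, -0.2, 1.8]
ee_pos: [0.4777, -0.0803, 0.0724]	force: [-5.9, -0.5, 1.0]
ee_pos: [0.4786, -0.0764, 0.0724]	force: [-4.4, -1.7, 0.8]
ee_pos: [0.4794, -0.0724, 0.0724]	force: [-4.2, -0.7, -0.3]
ee_pos: [0.4803, -0.0685, 0.0724]	force: [-5.5, -1.0, 1.7]
ee_pos: [0.4811, -0.0646, 0.0724]	force: [-5.4, -0.5, 0.7]
ee_pos: [0.482, -0.0607, 0.0724]	force: [-4.9, -0.3, 0.5]
ee_pos: [0.4828, -0.0568, 0.0725]	force: [-5.6, -0.8, 1.3]
ee_pos: [0.4836, -0.0529, 0.0724]	force: [-4.5, -1.0, 1.0]
ee_pos: [0.4845, -0.049, 0.0724]	force: [-4.5, -0.7, 0.8]
ee_pos: [0.4854, -0.0451, 0.0724]	force: [-5.0, -1.0, 0.3]
ee_pos: [0.4862, -0.0412, 0.0724]	force: [-4.7, 0.4, 1.6]
ee_pos: [0.4871, -0.0372, 0.0725]	force: [-5.1, -0.6, 0.4]
ee_pos: [0.4879, -0.0333, 0.0724]	force: [-5.2, -0.9, 0.9]
ee_pos: [0.4888, -0.0294, 0.0724]	force: [-5.2, -0.9, 1.1]
ee_pos: [0.4896, -0.0255, 0.0724]	force: [-4.7, -2.1, 1.1]
```

There is no drag peak up to s = -10 mm. The lateral force is a constant 5 N or so, which is harmless. Continuing.

```bash
exec > >(tee log2.txt | grep -E "ee_pos|force" | paste - - )
python3 -m handwheel '[0.00085,0.0039,0,0,0,0,1]'
python3 -m handwheel '[0.00085,0.0039,0,0,0,0,1]'
python3 -m handwheel '[0.00085,0.0039,0,0,0,0,1]'
python3 -m handwheel '[0.00085,0.0039,0,0,0,0,1]'
python3 -m handwheel '[0.00085,0.0039,0,0,0,0,1]'
python3 -m handwheel '[0.00085,0.0039,0,0,0,0,1]'
python3 -m handwheel '[0.00085,0.0039,0,0,0,0,1]'
python3 -m handwheel '[0.00085,0.0039,0,0,0,0,1]'
python3 -m handwheel '[0.00085,0.0039,0,0,0,0,1]'
python3 -m handwheel '[0.00085,0.0039,0,0,0,0,1]'
python3 -m handwheel '[0.00085,0.0039,0,0,0,0,1]'
python3 -m handwheel '[0.00085,0.0039,0,0,0,0,1]'
python3 -m handwheel '[0.00085,0.0039,0,0,0,0,1]'
python3 -m handwheel '[0.00085,0.0039,0,0,0,0,1]'
python3 -m handwheel '[0.00085,0.0039,0,0,0,0,1]'
python3 -m handwheel '[0.00085,0.0039,0,0,0,0,1]'
python3 -m handwheel '[0.00085,0.0039,0,0,0,0,1]'
python3 -m handwheel '[0.00085,0.0039,0,0,0,0,1]'
python3 -m handwheel '[0.00085,0.0039,0,0,0,0,1]'
python3 -m handwheel '[0.00085,0.0039,0,0,0,0,1]'
python3 -m handwheel '[0.00085,0.0039,0,0,0,0,1]'
python3 -m handwheel '[0.00085,0.0039,0,0,0,0,1]'
python3 -m handwheel '[0.00085,0.0039,0,0,0,0,1]'
```

```text
ee_pos: [0.4904, -0.0216, 0.0724]	force: [-5.7, -0.5, 0.5]
ee_pos: [0.4913, -0.0177, 0.0724]	force: [-5.2, -0.1, 1.6]
ee_pos: [0.4921, -0.0138, 0.0724]	force: [-4.5, -1.4, 1.6]
ee_pos: [0.493, -0.0099, 0.0724]	force: [-4.7, 1.1, 0.6]
ee_pos: [0.4938, -0.006, 0.0724]	force: [-4.7, 0.2, 1.4]
ee_pos: [0.4947, -0.002, 0.0725]	force: [-4.9, -0.9, 1.2]
ee_pos: [0.4955, 0.0018, 0.0724]	force: [-4.4, -0.4, 1.0]
ee_pos: [0.4964, 0.0058, 0.0725]	force: [-5.0, 0.0, 1.5]
ee_pos: [0.4972, 0.0097, 0.0725]	force: [-5.5, -0.2, 1.4]
ee_pos: [0.498, 0.0136, 0.0724]	force: [-4.6, -0.4, 0.6]
ee_pos: [0.4989, 0.0175, 0.0725]	force: [-4.4, -0.1, 1.4]
ee_pos: [0.4997, 0.0214, 0.0724]	force: [-5.0, -0.6, 1.3]
ee_pos: [0.5005, 0.0248, 0.0724]	force: [-5.1, -2.4, 1.4]
ee_pos: [0.5012, 0.0282, 0.0724]	force: [-6.0, -4.1, 1.5]
ee_pos: [0.502, 0.0317, 0.0725]	force: [-6.9, -7.1, 2.0]
ee_pos: [0.5028, 0.0354, 0.0725]	force: [-7.5, -5.9, 2.3]
ee_pos: [0.5036, 0.0393, 0.0725]	force: [-6.8, -6.3, 1.7]
ee_pos: [0.5045, 0.0434, 0.0725]	force: [-7.0, -5.4, 1.7]
ee_pos: [0.5054, 0.0477, 0.0725]	force: [-6.1, -3.4, 2.2]
ee_pos: [0.5064, 0.052, 0.0725]	force: [-5.1, -2.2, 0.8]
ee_pos: [0.5073, 0.0562, 0.0725]	force: [-5.0, -1.4, 1.8]
ee_pos: [0.5082, 0.0604, 0.0724]	force: [-5.4, -1.2, 1.4]
ee_pos: [0.509, 0.0644, 0.0724]	force: [-5.7, -1.2, 0.8]
```

There is a clear drag peak around world y ≈ 0.037 (s ≈ 54 mm). Next, on to yellow, slowing near s = 105 mm.

```bash
exec > >(tee log3.txt | grep -E "ee_pos|force" | paste - - )
python3 -m handwheel '[0.00085,0.0039,0,0,0,0,1, 0.0017,0.0078,0,0,0,0,1, 0.0025,0.0117,0,0,0,0,1, 0.0034,0.0156,0,0,0,0,1, 0.0042,0.0195,0,0,0,0,1]'
python3 -m handwheel '[0.0004,0.002,0,0,0,0,1]'
python3 -m handwheel '[0.0004,0.002,0,0,0,0,1]'
python3 -m handwheel '[0.0002,0.001,0,0,0,0,1, 0.0002,0.001,0,0,0,0,1]'
python3 -m handwheel '[0.0002,0.001,0,0,0,0,1, 0.0002,0.001,0,0,0,0,1]'
python3 -m handwheel '[0.0002,0.001,0,0,0,0,1, 0.0002,0.001,0,0,0,0,1]'
```

```text
ee_pos: [0.5133, 0.0839, 0.0724]	force: [-5.8, -0.9, 0.9]
ee_pos: [0.5137, 0.0859, 0.0725]	force: [-4.9, -1.3, 1.9]
ee_pos: [0.5141, 0.0877, 0.0725]	force: [-4.8, -0.1, 1.3]
ee_pos: [0.5144, 0.0888, 0.0724]	force: [-4.6, 0.3, 1.3]
ee_pos: [0.5146, 0.0896, 0.0725]	force: [-4.9, -1.0, 0.8]
ee_pos: [0.5148, 0.0906, 0.0725]	force: [-5.1, -0.7, 1.8]
```

```bash
exec > >(tee log4.txt | grep -E "ee_pos|force" | paste - - )
python3 -m handwheel '[0.0002,0.001,0,0,0,0,1, 0.0002,0.001,0,0,0,0,1]'
python3 -m handwheel '[0.0002,0.001,0,0,0,0,1, 0.0002,0.001,0,0,0,0,1]'
python3 -m handwheel '[0.0002,0.001,0,0,0,0,1, 0.0002,0.001,0,0,0,0,1]'
```

```text
ee_pos: [0.515, 0.0916, 0.0725]	force: [-4.7, -0.2, 1.6]
ee_pos: [0.5152, 0.0924, 0.0725]	force: [-5.7, -1.2, 0.9]
ee_pos: [0.5152, 0.093, 0.0724]	force: [-5.2, -2.2, 2.0]
```

```bash
exec > >(tee log5.txt | grep -E "clock|ee_pos|force" | paste - - -)
python3 -m handwheel '[0.0002,0.001,0,0,0,0,1, 0.0002,0.001,0,0,0,0,1]'
python3 -m handwheel '[0.0002,0.001,0,0,0,0,1, 0.0002,0.001,0,0,0,0,1]'
python3 -m handwheel '[0.0002,0.001,0,0,0,0,1, 0.0002,0.001,0,0,0,0,1]'
```

```text
clock: 15.28	ee_pos: [0.5154, 0.0936, 0.0724]	force: [-4.8, -3.5, 2.2]
clock: 15.52	ee_pos: [0.5155, 0.0943, 0.0724]	force: [-6.1, -4.1, 1.9]
clock: 15.78	ee_pos: [0.5157, 0.0949, 0.0725]	force: [-5.6, -6.4, 3.2]
```

Yellow contact is confirmed: along-rail force went from about 1.5 to 7.4 N, roughly 2.5 mm in. I go back now with fine readings through the sticky zone.

```bash
exec > >(tee log6.txt | grep -E "ee_pos|force" | paste - - )
python3 -m handwheel '[-0.00085,-0.0039,0,0,0,0,1, -0.0017,-0.0078,0,0,0,0,1, -0.0025,-0.0117,0,0,0,0,1, -0.0034,-0.0156,0,0,0,0,1, -0.0042,-0.0195,0,0,0,0,1, -0.0051,-0.0234,0,0,0,0,1]'
python3 -m handwheel '[-0.0006,-0.0029,0,0,0,0,1]'
python3 -m handwheel '[-0.0006,-0.0029,0,0,0,0,1]'
python3 -m handwheel '[-0.0006,-0.0029,0,0,0,0,1]'
python3 -m handwheel '[-0.0007,-0.0029,0,0,0,0,1]'
python3 -m handwheel '[-0.0006,-0.0029,0,0,0,0,1]'
python3 -m handwheel '[-0.0006,-0.0029,0,0,0,0,1]'
python3 -m handwheel '[-0.0006,-0.0029,0,0,0,0,1]'
python3 -m handwheel '[-0.0007,-0.0029,0,0,0,0,1]'
python3 -m handwheel '[-0.0006,-0.0029,0,0,0,0,1]'
python3 -m handwheel '[-0.0006,-0.0029,0,0,0,0,1]'
python3 -m handwheel '[-0.0006,-0.0029,0,0,0,0,1]'
python3 -m handwheel '[-0.0007,-0.0029,0,0,0,0,1]'
python3 -m handwheel '[-0.0006,-0.0029,0,0,0,0,1]'
python3 -m handwheel '[-0.0006,-0.0029,0,0,0,0,1]'
python3 -m handwheel '[-0.0006,-0.0029,0,0,0,0,1]'
python3 -m handwheel '[-0.0007,-0.0029,0,0,0,0,1]'
python3 -m handwheel '[-0.0006,-0.0029,0,0,0,0,1]'
python3 -m handwheel '[-0.0006,-0.0029,0,0,0,0,1]'
python3 -m handwheel '[-0.0006,-0.0029,0,0,0,0,1]'
python3 -m handwheel '[-0.0007,-0.0029,0,0,0,0,1]'
python3 -m handwheel '[-0.0006,-0.0029,0,0,0,0,1]'
```

```text
ee_pos: [0.511, 0.0732, 0.0724]	force: [-4.2, 3.0, 0.4]
ee_pos: [0.5103, 0.0702, 0.0724]	force: [-4.4, 2.6, 0.8]
ee_pos: [0.5097, 0.0673, 0.0725]	force: [-4.0, 2.6, -0.1]
ee_pos: [0.5091, 0.0644, 0.0724]	force: [-3.5, 3.9, 0.9]
ee_pos: [0.5085, 0.0615, 0.0725]	force: [-3.7, 3.5, 1.3]
ee_pos: [0.5078, 0.0586, 0.0724]	force: [-4.1, 2.5, 0.9]
ee_pos: [0.5073, 0.056, 0.0725]	force: [-4.7, 3.8, 0.4]
ee_pos: [0.5067, 0.0536, 0.0725]	force: [-4.1, 6.0, 0.9]
ee_pos: [0.5062, 0.0511, 0.0725]	force: [-3.2, 6.0, -0.8]
ee_pos: [0.5056, 0.0484, 0.0725]	force: [-3.1, 7.8, 0.1]
ee_pos: [0.505, 0.0457, 0.0725]	force: [-3.0, 8.0, 0.4]
ee_pos: [0.5044, 0.0429, 0.0725]	force: [-2.4, 7.7, 0.8]
ee_pos: [0.5038, 0.0399, 0.0725]	force: [-3.0, 7.3, -0.7]
ee_pos: [0.5031, 0.0368, 0.0725]	force: [-3.4, 7.5, 0.5]
ee_pos: [0.5024, 0.0337, 0.0725]	force: [-4.6, 6.1, -0.0]
ee_pos: [0.5018, 0.0305, 0.0725]	force: [-3.5, 4.9, 0.7]
ee_pos: [0.501, 0.0273, 0.0725]	force: [-3.5, 4.2, 0.3]
ee_pos: [0.5003, 0.0241, 0.0725]	force: [-3.6, 3.2, 1.0]
ee_pos: [0.4996, 0.0209, 0.0724]	force: [-4.9, 2.0, 0.7]
ee_pos: [0.499, 0.0179, 0.0725]	force: [-5.0, 1.9, 0.4]
ee_pos: [0.4984, 0.015, 0.0725]	force: [-4.2, 2.5, 0.3]
ee_pos: [0.4977, 0.0121, 0.0724]	force: [-4.8, 2.9, 2.0]
```

```bash
cat > an.py <<'E'
import re,numpy as np
from scipy.optimize import curve_fit
e=np.array([.21203,.97726]);m=np.array([.49107,-.01525])
def load(fs):
    P=[];F=[]
    for f in fs:
        t=open(f).read()
        g=lambda k:[list(map(float,a.split(',')))for a in re.findall(k+r": \[(.*?)\]",t)]
        P+=g("ee_pos");F+=g("force")
    return (np.array(P)[:,:2]-m)@e*1e3,np.array(F)[:,:2]@e
def bump(s,b,a,c,w):
    u=np.clip((s-c)/w,-1,1);return b+a*(1+np.cos(np.pi*u))/2
for n,fs,sg in(("out",["log1.txt","log2.txt"],-1),("back",["log6.txt"],1)):
    s,f=load(fs);f=sg*f;k=(s>0)&(s<100)
    p,cv=curve_fit(bump,s[k],f[k],[1.5,8,54,19]);print(n,p.round(2),np.sqrt(np.diag(cv)).round(2))
    w=np.clip(f[k]-p[0]-1.2,0,None);print(" centroid",(w*s[k]).sum()/w.sum());print(np.c_[s[k],f[k]].round(1)[-24:].tolist())
E
python3 an.py
```

```text
out [ 1.47  6.61 54.08 21.35] [0.23 0.48 0.67 1.65]
 centroid 53.484075751764614
[[1.6, 2.3], [5.6, -0.1], [9.6, 0.8], [13.7, 1.9], [17.6, 1.3], [21.7, 1.1], [25.7, 1.4], [29.7, 1.4], [33.7, 1.0], [37.6, 1.6], [41.1, 3.4], [44.6, 5.3], [48.2, 8.4], [52.0, 7.4], [56.0, 7.6], [60.2, 6.8], [64.6, 4.6], [69.0, 3.2], [73.3, 2.4], [77.6, 2.3], [81.6, 2.4]]
back [ 1.73  5.51 59.13 22.18] [0.22 0.37 0.59 1.56]
 centroid 59.842476866111596
[[90.7, 2.0], [87.6, 1.6], [84.6, 1.7], [81.7, 3.1], [78.7, 2.6], [75.7, 1.6], [73.1, 2.7], [70.6, 5.0], [68.0, 5.2], [65.3, 7.0], [62.5, 7.2], [59.7, 7.0], [56.6, 6.5], [53.4, 6.6], [50.2, 5.0], [47.0, 4.0], [43.7, 3.4], [40.4, 2.4], [37.1, 0.9], [34.1, 0.8], [31.1, 1.6], [28.1, 1.8]]
```

The outward pass puts the bump's centre at 54.1 mm and the return pass at 59.1 mm. Each is biased toward its entry side, so the middle is s ≈ 56.6 mm (world ≈ (0.503, 0.040)). I go there from s = 28.

```bash
python3 -m handwheel '[0.0008,0.0039,0,0,0,0,1, 0.0017,0.0078,0,0,0,0,1, 0.0025,0.0117,0,0,0,0,1, 0.0034,0.0156,0,0,0,0,1, 0.0042,0.0195,0,0,0,0,1, 0.005,0.0234,0,0,0,0,1, 0.0058,0.027,0,0,0,0,1, 0.0058,0.027,0,0,0,0,1]'
```

```text
clock: 20.15
ee_pos: [0.5033, 0.038, 0.0725]
tool_rot: [0.445, -0.55, 0.55, -0.444]
force: [-5.9, -1.1, 1.8]
gripper_width: 0.255
```

```bash
python3 -m handwheel '[0.0003,0.0015,0,0,0,0,1, 0.0006,0.003,0,0,0,0,1, 0.0006,0.003,0,0,0,0,1]'
python3 -m handwheel '[0,0,0,0,0,0,1, 0,0,0,0,0,0,1]'
```

```text
clock: 20.52
ee_pos: [0.5038, 0.0403, 0.0725]
tool_rot: [0.445, -0.55, 0.551, -0.443]
force: [-6.5, -3.2, 1.5]
gripper_width: 0.252
clock: 20.78
ee_pos: [0.5039, 0.0404, 0.0725]
tool_rot: [0.445, -0.55, 0.551, -0.443]
force: [-5.7, -3.1, 1.3]
gripper_width: 0.253
```

```bash
python3 -m handwheel '[-0.0005,-0.0008,0,0,0,0,1, -0.0005,-0.0008,0,0,0,0,1]' 
python3 -m handwheel '[0,0,0,0,0,0,-0.2, 0,0,0,0,0,0,-0.2, 0,0,0,0,0,0,-0.2, 0,0,0,0,0,0,-0.2, 0,0,0,0,0,0,-0.2, 0,0,0,0,0,0,-0.2, 0,0,0,0,0,0,-0.2]'
```

```text
clock: 21.02
ee_pos: [0.5039, 0.0403, 0.0725]
tool_rot: [0.445, -0.55, 0.55, -0.444]
force: [-4.1, -2.2, 0.4]
gripper_width: 0.255
clock: 21.9
ee_pos: [0.5039, 0.0411, 0.0725]
tool_rot: [0.444, -0.55, 0.55, -0.444]
force: [-0.4, -0.1, 0.7]
gripper_width: 0.602
```

Released, with zero force and an opening of 0.60. Next I lift, then check with the cameras.

```bash
python3 -m handwheel '[0,0,0.02,0,0,0,-0.2, 0,0,0.05,0,0,0,-0.2, 0,0,0.09,0,0,0,-0.2, 0,0,0.133,0,0,0,-0.2, 0,0,0.133,0,0,0,-0.2, 0,0,0.133,0,0,0,-0.2, 0,0,0.133,0,0,0,-0.2, 0,0,0.133,0,0,0,-0.2]'
python3 - <<'E'
from h import *
s=r.observe();im=cams.read_camera("wrist");cv2.imwrite("pics/w2.png",im);cv2.imwrite("pics/t2.png",cams.read_camera("top"))
c=cam("wrist",s)
for nm,q in(("y",((20,120,80),(35,255,255))),("b",((105,120,50),(125,255,255)))):
    for b in blobs(im,*q,(0,100,512,220),60):print(nm,b,onz(c,b[0],.043).round(4))
E
```

```text
clock: 22.9
ee_pos: [0.5032, 0.0411, 0.2039]
tool_rot: [-0.445, 0.551, -0.549, 0.444]
force: [-0.0, -0.0, -0.4]
gripper_width: 0.599
y ([174.1, 181.8], [164, 172, 21, 21, 391]) [0.523  0.1315 0.043 ]
b ([441.8, 182.4], [428, 173, 28, 20, 469]) [ 0.4595 -0.1609  0.043 ]
```

View pics/w2.png

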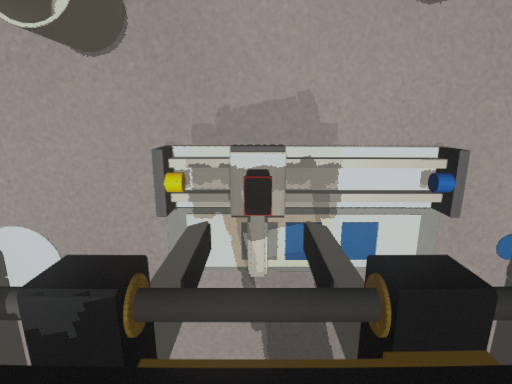

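View pics/t2.png

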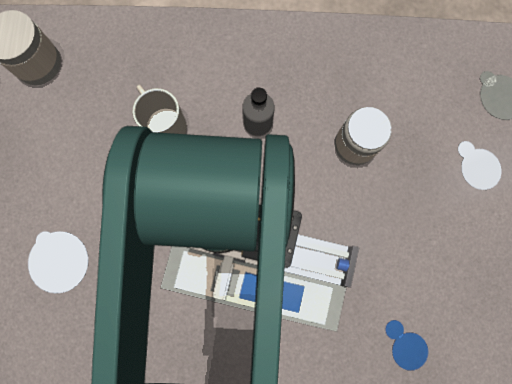

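The wrist view shows the carriage with its grip top at (258,196), yellow at (174,182) and blue at (442,182), and the fingers clear. In the top view the tin, bottle and mug are where they were. One last numeric check, then I hand in.

Run:
```python
from h import *
s=r.observe();c=cam("wrist",s);y=onz(c,(174.1,181.8),.043);b=onz(c,(441.8,182.4),.043)
g=onz(c,(258,196),.112)[:2];e=(y-b)[:2];e/=np.linalg.norm(e)
print("s cam own mid",(g-(y+b)[:2]/2)@e,"s in log frame",(g-[.49107,-.01525])@[.21203,.97726])
a,d=cv2.imread("pics/top0.png"),cv2.imread("pics/t2.png")
for n,(u,v) in {"tin":(368,128),"bottle":(259,100),"mug":(150,95)}.items():
    print(n,np.abs(a[v-20:v+20,u-14:u+14].astype(int)-d[v-20:v+20,u-14:u+14]).mean().round(2))
if abs((g-[.49107,-.01525])@[.21203,.97726]-.0566)<.004: print(r.job_done())
```

```text
s cam own mid 0.05671625345082674 s in log frame 0.057305775104457266
tin 34.91
bottle 18.43
mug 22.18
the job is handed in; nothing more can be done
None
```

The bystander differences came out larger than I expected, so I'll check them on the saved pictures.

Run:
```python
import cv2,numpy as np
a,d=[cv2.imread(f"pics/{n}.png",0) for n in("top0","t2")]
for n,(u,v,w,h) in {"tin":(362,137,34,36),"bottle":(259,110,22,24),"mug":(157,105,26,20),"paint":(482,168,25,30)}.items():
    t=a[v-h:v+h,u-w:u+w];r=cv2.matchTemplate(d[v-h-8:v+h+8,u-w-8:u+w+8],t,cv2.TM_CCOEFF_NORMED);_,m,_,p=cv2.minMaxLoc(r);print(n,round(m,3),p[0]-8,p[1]-8)
```

```text
tin 0.999 0 0
bottle 0.999 0 0
mug 1.0 0 0
paint 0.999 0 0
```

The carriage is standing in the middle of the sticky place, released, and the job is handed in; no verdict was reported. The last clock reading was 22.9 s, out of 61 s.

- **Run:** I pinched the grip and ran it to the blue buffer, then through the full travel to the yellow one. Each buffer was pressed in by about 2–3 mm, at 6–7.5 N.
- **Sticky place:** Drag was about 1.5–2 N, with one clear peak. It centred at rail y ≈ 54 mm going out and 59 mm coming back, each biased toward the side it was entered from. I took the mean, 56.6 mm. The return pass went right through the sticky place, so I approached the final spot from the blue side.
- **Last checks:** The carriage stood at 57.1 mm by the arm just before release. After release the wrist camera gave 56.7–57.3 mm. The open gripper is about 13 cm above its grasp height, with near-zero force.
- **Bystanders:** A first raw brightness comparison showed large differences (18–35 grey levels), which I can't explain. Matching the same pictures gave zero-pixel shift for tin, bottle and mug (correlation at least 0.999). That second check came after hand-in.
- **Side force:** A steady side force of about 4–6 N across the rail was present during the sweep and gone after release.

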